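Clamp a bearing block with the bolt-action plunger

ROBOT

A 6-joint arm with a two-finger parallel gripper is mounted at the origin on the work surface. World frame = base frame: x ahead of the robot, y to its left, z up, the work surface at z = 0. Lengths are in m, angles in degrees, forces in N, time in s.
With the tool pointing down it reaches from about 0.3 to 0.75 m from the base axis. Payload 8.5 kg.
Tool frame: the origin (TCP) lies midway between the tips of the shut fingers; the grasp point (between the pads) lies 19 mm behind it (env.tcp_to_grasp is the z of the grasp point in the tool frame, in m); z points along the fingers, y is the line along which they close (so a half turn about z gives the same grasp; the last joint's range is limited). The gripper opens to 85 mm and grips with 20 to 120 N. Pads are 22 mm wide; open, the fingers measure 114 mm over their backs; the gripper's body (76 mm by 85 mm) begins 54 mm behind the grasp point. The pads swing forward as they close: fully open they stand 13 mm farther back than shut.
Start: joints at [52.007, 21.807, 74.336, -0, 83.858, -12.336], TCP at [0.238, 0.496, 0.231] pointing down, gripper open.
Joint ranges: [-178.18, 178.18], [-50.72, 133.34], [12.68, 142.11], [-81.47, 261.47], [9.98, 163.14], [-165.26, 165.26]. Speed limits (degrees/s): [136.94, 136.94, 180, 180, 180, 180].

INTERFACE

Orientations are given as a 3x3 rotation matrix whose columns are the frame's x, y, z axes.
In Python, from rig import env, imaging, job, models gives the robot as it stands. The module is installed in compiled form; this text tells all that it offers.
- The arm moves only by the tool jog_arm, never from a script. Its argument "plan" is text: rows parted by semicolons, each of 7 numbers parted by spaces: the turn, a rotation vector about the tool's x, y, z in degrees, then the shift along the tool's x, y, z in cm, then the closure in counts, from 0 (fully open) to 255 (shut). In form: rx ry rz x y z claw; .... A call has 1 to 10 rows; each row shifts and turns the commanded pose from where the row before left it, along the tool's axes as they then stand; what a row does not reach is not made up. A row lasts 1/12 s, in which the tool goes at most 41.7 mm and 7.16 degrees, less where a joint would pass 70% of its speed; a pose out of reach is approached as far as the arm can. A call with a gripper value outside its range is refused whole. The fingers move at their own pace and stop on an object; "grip_force" is the grip in N (left out, the last holds). Time passes only in rows, so rows that do not move let the fingers close. It gives the time, the measured TCP pose, the force, the opening and the grip force at its end, in the units of the state.
- env.observe(): the state, without advancing time (a new reading comes with each control period).
- imaging.get_image(name): name is "side" or "top" or "wrist"; returns a dict with "pixels" (384x512x3 uint8, red, green, blue), "depth" (384x512 float32, m along the optical axis (not along the pixel's ray), 0 where there is no reading), "fov_y" (degrees; the focal length in pixels is half the picture's height over the tangent of half this angle, whatever the lens; pixels are square), "cx", "cy" (the principal point, pixels), "world_from_camera" (4x4, takes a point from camera to world coordinates). Camera axes: x right, y down, z forward; pixel columns grow to the right and rows downward; lengths in m; the calibration is good to about 2 mm. A picture is of the moment at which its call begins.
- job.close_job(): hands the job in; it is judged then, once.
Trained networks look in the newest picture that a camera, given by its name, has taken for a name from the list of things; names that differ only in an ending like _2 or _b are one class to them, and where a whole thing is asked for, a point or a joint stands for the part that bears it (a point fixed in the world has none). Each returns a list of dicts, best first, with "confidence" (0 to 1); they miss things now and then, are a little off and sometimes report something else, mostly with a low value. They report only what shows in the picture. A call takes as long as a camera call. They do not tell look-alikes from the thing itself.
- models.outline_of(camera, query): "region" (384x512 bool, what is visible of it) and "bbox" ([centre column, centre row, width, height] in pixels, round what is visible of it).
- models.tip_of(camera, query): "at" ([column, row] in pixels: a listed point, or the origin of a listed thing).
The state is a dict: "time_s": time; "q": joint angles; "qvel": joint speeds; "joint_efforts": joint torques, N m; "position": TCP position; "tool_rot": TCP orientation; "ft_force": force on the tool from outside, world axes, zero at the start; "wrist_torque": the same for the moment, N m; "grip_width": finger opening in m; "gripper_force": force on a finger pad.
Only numpy, scipy, OpenCV 4.12 (cv2) and the standard library are available. Lean on these libraries where they do the work, as an engineer would, in place of code of your own. Each camera call takes 0.05 s, during which the arm holds its last target. There are 200 camera calls.

TASK

An aluminium bearing block lies loose in the nest of the clamping fixture: clamp it with the fixture's bolt-action plunger. Push the ball handle forward along the straight part of its L-shaped slot as far as it goes, so that the plunger presses the block against the end stop, then push the handle over sideways into the cross part of the slot, down to its end, so that the plunger stays locked. Let the plunger move the block: do not touch or lift the block itself, and leave the other parts on the bench where they are.

Things in the scene. Friction and masses are not known exactly. Their poses are not given: they have to be found in the camera images.
- fixture: Clamping fixture, fixed: aluminium plate 170 (x) x 330 (y) x 15 mm, y from -160 to +170 mm; origin on the bench. z up; plunger pushes along its +y (to the robot's left, turned up to 0.6 rad). Steel barrel 40 mm across along y, axis at x 0, 63 mm above the bench, y -119 to -5 mm. Nest for the block in front of it, y +30 to +115 mm, between low rails 43 mm apart, tops 27 mm above the bench.
- slot_corner (a point): Corner of the 13 mm wide L-shaped slot in the barrel: point on the barrel's top (83 mm above the bench) at the middle of the cross part's width, fixture x 0, y -42 mm. From here the straight part runs back along the top to y -82 mm (slot centre line); the cross part goes round the barrel over its +x side, square to the straight part. Axes as the fixture's.
- knob (a point): Centre of the black ball (28 mm across) on the plunger's handle, a 10 mm steel rod that passes radially through the slot; ball centre 75 mm from the barrel's axis. Upright at the start: ball centre 138 mm above the bench, at fixture x 0, y = -82 mm + plunger value. Locked it lies over to fixture +x: ball centre 72 mm beside the axis and 82 mm above the bench.
- plunger (a joint): Travel of plunger and handle along fixture +y, in m: 0 = fully back, 0.042 = hard end. The handle can enter the cross part only above 0.0385. It drags with about 6 N and stays where left; the sprung nose adds up to 6 N near the end (block on the stop): about 13 N at the ball pushes it home. Once the handle is in the cross part the slot holds it above about 0.038.
- handle (a joint): Turn of the handle about the barrel's axis, in rad: 0 = upright, grows as it swings over towards fixture +x, 1.31 = end of the cross part. In the straight part the slot lets it turn only some 0.1 rad. About 1 to 2 N at the ball turns it; it stays where it is left.
- block: Bearing block to be clamped, aluminium with a ball bearing in its bore, 40 (x) x 60 (y) x 60 mm, about 0.3 kg, loose in the nest on the fixture's plate, its axes along the fixture's; origin at the centre of its underside, 15 mm above the bench. Against the stop its origin is at fixture y +85 mm; at the start it is 8 to 19 mm short of that.
- stop: End stop of the nest, dark steel block fixed on the fixture, 66 x 30 mm, top 83 mm above the bench; origin at the foot of the face that the block is pressed against (fixture y +115 mm), on the plate.
- spare_block: Bystander: second bearing block of the same kind, 40 x 60 x 60 mm, on the bench beside the fixture; origin under its centre.
- bearing: Bystander: loose ball bearing ring, 32 mm across, 10 mm high, on the fixture's plate; origin under its centre.
- coupling: Bystander: shaft coupling, upright aluminium cylinder 25 mm across, 30 mm high, on the fixture's plate; origin under its centre.
- motor: Bystander: small stepper motor standing on its end, 42 x 42 x 48 mm, shaft up to 70 mm; origin under its centre.
- guide_rail: Bystander: short linear guide, rail 12 x 150 (y) mm with a carriage, 18 mm high; origin under its centre.
- screwdriver: Bystander: screwdriver lying on the bench along its x; origin under its middle.
- oiler: Bystander: plastic oil bottle, 48 mm across, 110 mm high; origin under its centre.
- screw_tray: Bystander: grey open tray with screws and washers, 110 x 150 x 35 mm; origin under its centre.
There are look-alikes about, which are no part of the job. Leave any brown look-alike of the block alone.

How it is judged:
By the outcome, as a careful person would: the job done as asked, in the order asked, and still so for the second after the job is handed in, with the robot touching nothing.
It also fails if it takes over 48 s, if anything falls off the work surface, if the arm or the gripper's body presses on something with over 40 N, if the wrist force passes 120 N, or if a joint passes its speed limit or range.

## Working session

There is one attempt and no reset: what is moved stays moved. The work goes in short steps, Python scripts to look and compute and a tool call to move; the robot and the scene stay as the last step left them, time stands still between calls to the robot, and variables do not carry over. Pictures are saved under pics/ and viewed, at most 10 in all, crops included, and the job is handed in when it is done.

Besides the shell and the picture viewer there is one more tool, called after "Call:" as name(argument=value, ...) on one line, values as JSON. jog_arm: Moves the arm, as the interface text tells. Its arguments: {"type":"object","properties":{"plan":{"type":"string"},"grip_force":{"type":"number"}},"required":["plan"]}

```bash
mkdir -p pics
cat > h.py <<'E'
import numpy as np, cv2
from rig import env, imaging, job, models
def K(im):
    f=192/np.tan(np.radians(im["fov_y"])/2); return f,im["cx"],im["cy"]
def w(im,uv,d=None):
    f,cx,cy=K(im); u,v=uv
    if d is None: d=np.median([x for x in im["depth"][int(v)-1:int(v)+2,int(u)-1:int(u)+2].ravel() if x>0] or [0])
    return (im["world_from_camera"]@[(u-cx)/f*d,(v-cy)/f*d,d,1])[:3]
def atz(im,uv,z):
    o=im["world_from_camera"][:3,3]; p=w(im,uv,1.0); return o+(p-o)*(z-o[2])/(p[2]-o[2])
def proj(im,p):
    f,cx,cy=K(im); c=np.linalg.inv(im["world_from_camera"])@np.append(p,1); return np.array([f*c[0]/c[2]+cx,f*c[1]/c[2]+cy])
def save(im,n): cv2.imwrite("pics/"+n,im["pixels"][:,:,::-1])
E
python3 - <<'E'
from h import *
np.set_printoptions(precision=4,suppress=True)
for c in ("top","side"):
    im=imaging.get_image(c); save(im,c+"0.png"); print(c,im["world_from_camera"][:3,3])
    for q,z in (("knob",.138),("slot_corner",.083),("block",.015),("stop",.015),("fixture",0),("spare_block",0),("oiler",0),("motor",0)):
        for r in models.tip_of(c,q)[:3]: print(q,round(r["confidence"],2),r["at"],atz(im,r["at"],z))
print(env.tcp_to_grasp,env.observe())
a=np.hstack([cv2.imread("pics/top0.png"),cv2.imread("pics/side0.png")])
E
```

```text
top [0.3391 0.0245 1.1245]
slot_corner 0.93 [285.4, 207.3] [ 0.5286 -0.0585  0.083 ]
block 0.87 [207.4, 154.1] [0.72   0.1635 0.015 ]
block 0.76 [182.3, 206.0] [0.562  0.2425 0.015 ]
block 0.64 [245.1, 214.3] [0.5266 0.0568 0.015 ]
stop 0.6 [232.4, 217.1] [0.5203 0.0947 0.015 ]
stop 0.39 [126.5, 271.4] [0.3795 0.4051 0.015 ]
fixture 0.8 [266.0, 215.8] [ 0.5211 -0.0052  0.    ]
spare_block 0.66 [248.1, 167.4] [0.675 0.041 0.   ]
oiler 0.64 [105.0, 212.5] [0.558  0.4784 0.    ]
motor 0.47 [258.0, 265.9] [0.3748 0.0269 0.    ]
side [ 0.0847 -0.5116  0.9043]
knob 0.66 [268.5, 225.7] [ 0.5259 -0.1012  0.138 ]
slot_corner 0.97 [257.9, 229.8] [ 0.5268 -0.0631  0.083 ]
block 0.85 [230.8, 218.0] [0.5327 0.0591 0.015 ]
block 0.83 [158.2, 205.2] [0.3993 0.2422 0.015 ]
block 0.7 [206.7, 180.5] [0.5741 0.2295 0.015 ]
stop 0.86 [222.1, 213.4] [0.5245 0.0897 0.015 ]
fixture 0.8 [243.6, 240.2] [ 0.5153 -0.0184  0.    ]
fixture 0.5 [253.9, 230.6] [ 0.5607 -0.0123  0.    ]
spare_block 0.71 [268.2, 194.8] [0.6904 0.0635 0.    ]
spare_block 0.57 [301.9, 229.4] [ 0.6699 -0.102   0.    ]
oiler 0.92 [165.0, 149.1] [0.5665 0.4624 0.    ]
motor 0.69 [197.0, 255.9] [0.3832 0.0264 0.    ]
-0.0187 {'time_s': 0.9, 'q': array([ 52.008 ,  21.8059,  74.3378,  -0.001 ,  83.8557, -12.3348]), 'qvel': array([-0.027 , -0.0252,  0.0576, -0.0746,  0.0511,  0.09  ]), 'joint_efforts': array([ -0.0004, -44.8322, -23.1465,  -0.0003,   0.0005,  -0.    ]), 'position': array([0.2381, 0.4958, 0.2313]), 'tool_rot': array([[-0.9014,  0.433 ,  0.    ],
       [ 0.433 ,  0.9014, -0.    ],
       [-0.    ,  0.    , -1.    ]]), 'ft_force': array([-0.9271, -0.0269,  0.0872]), 'wrist_torque': array([ 0.0067, -0.0441,  0.0426]), 'gripper_force': 0.0, 'grip_width': 0.08573608871324807}
```

View images.

```bash
python3 -c "
import cv2
a=cv2.imread('pics/top0.png')[130:300,150:350];b=cv2.imread('pics/side0.png')[130:300,150:350]
cv2.imwrite('pics/c0.png',cv2.resize(__import__('numpy').vstack([a]),None,fx=3.5,fy=3.5,interpolation=2))
cv2.imwrite('pics/c1.png',cv2.resize(b,None,fx=3.5,fy=3.5,interpolation=2))"
```

```text
(no output)
```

View pics/c0.png

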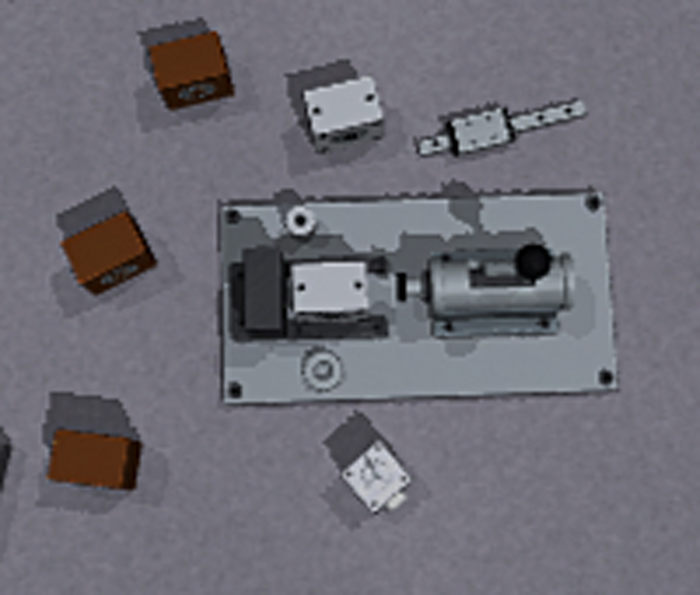

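View pics/c1.png

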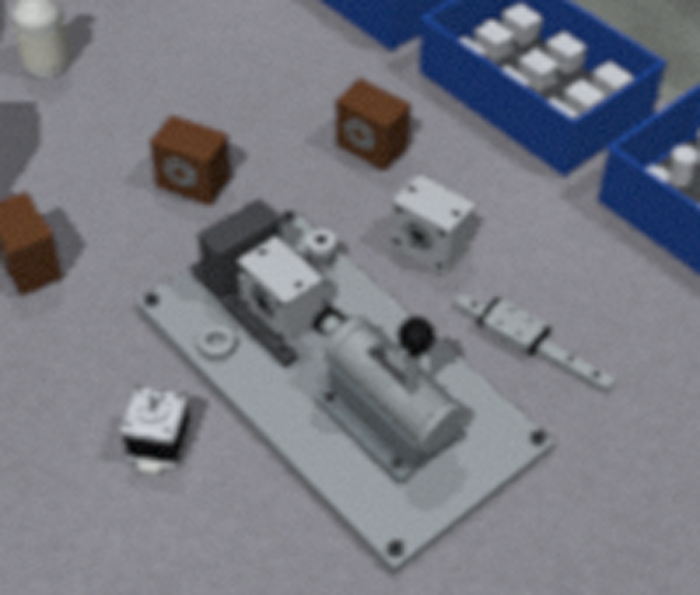

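View pics/top0.png

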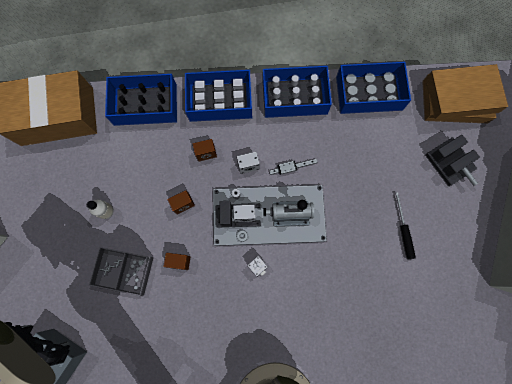

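```bash
cat >> h.py <<'E'
def cloud(im):
    v,u=np.mgrid[0:384,0:512]; d=im["depth"]; f,cx,cy=K(im)
    P=np.stack([(u-cx)/f*d,(v-cy)/f*d,d,np.ones_like(d)],-1)@im["world_from_camera"].T
    return np.where(d[...,None]>0,P[...,:3],np.nan)
E
python3 - <<'E'
from h import *
np.set_printoptions(precision=4,suppress=True)
from scipy.optimize import least_squares
for c in ("top","side"):
    im=imaging.get_image(c); P=cloud(im).reshape(-1,3); x,y,z=P.T
    roi=(x>.4)&(x<.63)&(abs(y)<.25)
    g=roi&(abs(z-.015)<.004); q=P[g]; print(c,"plate z",np.median(q[:,2]),"bench",np.nanmedian(z[roi&(z<.007)]))
    r=cv2.minAreaRect(q[:,:2].astype(np.float32)); print(r)
    k=P[roi&(z>.115)&(z<.17)]; print("knob",len(k),k.mean(0),k.min(0),k.max(0))
    if len(k)>6: print(least_squares(lambda p:np.linalg.norm(k-p,axis=1)-.014,k.mean(0)-[0,0,.007],loss="soft_l1",f_scale=.002).x)
    for n,lo,hi in (("block+stop",.07,.088),):
        b=P[roi&(z>lo)&(z<hi)&(y>0.0)]; print(n,cv2.minAreaRect(b[:,:2].astype(np.float32)))
    b=P[roi&(z>.075)&(z<.09)&(y<0.0)]; print("barrel top",b.mean(0),np.polyfit(b[:,1],b[:,0],1))
E
```

```text
top plate z 0.014553160163507828 bench -0.0005410348282459676
((0.5193487405776978, 0.03142295777797699), (0.19627968966960907, 0.43105989694595337), 3.9310712814331055)
knob 88 [ 0.5221 -0.0961  0.1466] [ 0.5108 -0.109   0.1359] [ 0.5353 -0.0844  0.1537]
[ 0.5236 -0.0971  0.1377]
block+stop ((0.5231161117553711, 0.06450167298316956), (0.1263463944196701, 0.06506551057100296), 88.29954528808594)
barrel top [ 0.5196 -0.0761  0.0802] [0.034  0.5222]
side plate z 0.01447020723509157 bench -0.0005208522058757215
((0.510847806930542, 0.030942797660827637), (0.21137261390686035, 0.4306577146053314), 1.1613000631332397)
knob 103 [ 0.5239 -0.1046  0.143 ] [ 0.5137 -0.115   0.1159] [ 0.5381 -0.0891  0.1535]
[ 0.528  -0.1013  0.137 ]
block+stop ((0.5249673128128052, 0.06406493484973907), (0.1257152557373047, 0.06606266647577286), 84.97386932373047)
barrel top [ 0.5224 -0.0858  0.08  ] [0.0184 0.524 ]
```

Candidates: bearing-block lookalikes in brown at top-image (204,149), (180,202) and (176,261); the spare aluminium block at (248,160); the block in the nest at about (243,212). The only black ball on the fixture is at about (302,205), over the barrel, and the crops confirm it. Its centre is near (0.526, -0.099, 0.138), and the fixture yaw is about 0.03 rad. +x is away from the robot.

Call:
jog_arm(plan="0 0 0 -2.6 -2.06 0 0;0 0 0 -2.6 -2.06 0 0;0 0 0 -2.6 -2.06 0 0;0 0 0 -2.6 -2.06 0 0;0 0 0 -2.6 -2.06 0 0;0 0 0 -2.6 -2.06 0 0;0 0 0 -2.6 -2.06 0 0;0 0 0 -2.6 -2.06 0 0;0 0 0 -2.6 -2.06 0 0;0 0 0 -2.6 -2.06 0 0")

```text
time_s: 1.83
position: [0.3837, 0.196, 0.2315]
tool_rot: [[-0.901, 0.433, 0.001], [0.433, 0.901, 0.0], [-0.0, 0.0, -1.0]]
ft_force: [0.0, 1.3, -0.7]
grip_width: 0.0851
gripper_force: 0.0
```

Call:
jog_arm(plan="0 0 0 -2.6 -2.06 0 0;0 0 0 -2.6 -2.06 0 0;0 0 0 -2.6 -2.06 0 0;0 0 0 -2.6 -2.06 0 0;0 0 0 -2.6 -2.06 0 0;0 0 0 -2.6 -2.06 0 0;0 0 0 -2.6 -2.06 0 0;0 0 0 -2.6 -2.06 0 0;0 0 0 -2.6 -2.06 0 0;0 0 0 -2.6 -2.06 0 0")

```text
time_s: 2.67
position: [0.5289, -0.1024, 0.2314]
tool_rot: [[-0.901, 0.433, 0.0], [0.433, 0.901, -0.0], [-0.0, 0.0, -1.0]]
ft_force: [-0.7, 0.6, -0.3]
grip_width: 0.0854
gripper_force: 0.0
```

Call:
jog_arm(plan="0 0 -6.85 0 0 0 0;0 0 -6.85 0 0 0 0;0 0 -6.85 0 0 0 0;0 0 -6.85 0 0 0 0;0 0 0 0 0 0 0;0 0 0 0 0 0 0")

```text
time_s: 3.17
position: [0.5285, -0.1008, 0.2313]
tool_rot: [[-1.0, -0.027, 0.0], [-0.027, 1.0, -0.0], [-0.0, -0.0, -1.0]]
ft_force: [-1.1, 0.3, 0.3]
grip_width: 0.0854
gripper_force: 0.0
```

Run:
```python
from h import *
from scipy.optimize import least_squares
np.set_printoptions(precision=4,suppress=True)
s=env.observe(); print(s["time_s"],s["position"],s["tool_rot"],s["ft_force"])
im=imaging.get_image("wrist"); save(im,"w1.png")
for q,z in (("knob",.138),("slot_corner",.083)):
    for r in models.tip_of("wrist",q)[:2]: print(q,r,atz(im,r["at"],z))
P=cloud(im).reshape(-1,3);x,y,z=P.T
k=P[(z>.118)&(z<.17)&(abs(x-.526)<.03)&(abs(y+.1)<.03)]; print(len(k))
if len(k)>20: print(least_squares(lambda p:np.linalg.norm(k-p,axis=1)-.014,k.mean(0)-[0,0,.007],loss="soft_l1",f_scale=.002).x)
# barrel line: highest points
b=P[(z>.06)&(z<.09)&(abs(x-.526)<.04)&(y<-.02)&(y>-.22)]; print("barrel",len(b))
if len(b)>200:
    f=lambda p:np.hypot(b[:,0]-p[0]-p[1]*(b[:,1]+.1),b[:,2]-.063-p[2])-.020
    print(least_squares(f,[.526,-.03,0],loss="soft_l1",f_scale=.001).x)
```

```text
3.1667 [ 0.5285 -0.1008  0.2313] [[-0.9996 -0.0268  0.    ]
 [-0.0268  0.9996 -0.    ]
 [-0.     -0.     -1.    ]] [-1.0836  0.3099  0.3312]
slot_corner {'at': [299.3, 176.1], 'confidence': 0.96} [ 0.5271 -0.0617  0.083 ]
1120
[ 0.5261 -0.0986  0.1381]
barrel 4894
[0.5236 0.0125 0.0002]
```

View pics/w1.png

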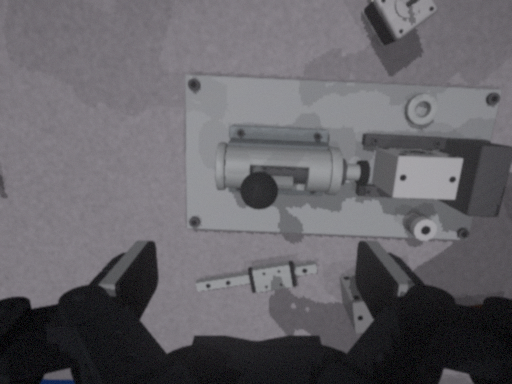

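Run:
```python
from h import *
np.set_printoptions(precision=4,suppress=True)
im=imaging.get_image("wrist")
for p in ((194,84),(493,98),(463,232),(194,221)): print("w",atz(im,p,.015))
im=imaging.get_image("top")
for p in ((232,216),(593,203),(606,377),(235,390)): print("t",atz(im,(150+p[0]/3.5,130+p[1]/3.5),.015))
```

```text
w [ 0.4478 -0.1671  0.015 ]
w [0.4526 0.1449 0.015 ]
w [0.6028 0.1424 0.015 ]
w [ 0.5983 -0.17    0.015 ]
t [0.6   0.14  0.015]
t [ 0.5941 -0.1701  0.015 ]
t [ 0.4447 -0.1676  0.015 ]
t [0.451  0.1421 0.015 ]
```

Call:
jog_arm(plan="0 0 2.5 0.35 0.2 0 0;0 0 0 0 0 2.85 0;0 0 0 0 0 2.85 0;0 0 0 0 0 2.85 0;0 0 0 0 0 2.85 0;0 0 0 0 0 0 100;0 0 0 0 0 0 200;0 0 0 0 0 0 255;0 0 0 0 0 0 255;0 0 0 0 0 0 255", grip_force=25)

```text
time_s: 4.25
position: [0.5256, -0.0991, 0.119]
tool_rot: [[-1.0, 0.013, 0.003], [0.013, 1.0, -0.001], [-0.003, -0.001, -1.0]]
ft_force: [-0.1, 0.7, 8.3]
grip_width: 0.0264
gripper_force: 24.0
```

Call:
jog_arm(plan="0 0 0 0 0 0 255;0 0 0 0 0 0 255;0 0 0 0 0 0 255;0 0 0 0 0 0 255")

```text
time_s: 4.58
position: [0.5257, -0.0991, 0.119]
tool_rot: [[-1.0, 0.013, 0.003], [0.013, 1.0, -0.001], [-0.003, -0.001, -1.0]]
ft_force: [-1.0, 0.6, 7.2]
grip_width: 0.0261
gripper_force: 24.2
```

Call:
jog_arm(plan="0 0 0 0 0 0 120;0 0 0 0 0 0.6 120;0 0 0 0 0 0 120;0 0 0 0 0 0 255;0 0 0 0 0 0 255;0 0 0 0 0 0 255;0 0 0 0 0 0 255;0 0 0 0 0 0 255")

```text
time_s: 5.25
position: [0.5248, -0.099, 0.1112]
tool_rot: [[-1.0, 0.013, -0.0], [0.013, 1.0, -0.0], [0.0, -0.0, -1.0]]
ft_force: [-1.2, -1.5, -0.1]
grip_width: 0.0261
gripper_force: 24.6
```

Call:
jog_arm(plan="0 0 0 0 0.5 0 255;0 0 0 0 0.6 0 255;0 0 0 0 0.6 0 255;0 0 0 0 0.6 0 255;0 0 0 0 0.6 0 255;0 0 0 0 0.5 0 255;0 0 0 0 0.3 0 255;0 0 0 0 0.2 0 255;0 0 0 0 0.1 0 255;0 0 0 0 0 0 255")

```text
time_s: 6.08
position: [0.5257, -0.0602, 0.1113]
tool_rot: [[-1.0, 0.013, 0.0], [0.013, 1.0, -0.003], [-0.0, -0.003, -1.0]]
ft_force: [-0.2, -9.2, -1.9]
grip_width: 0.0261
gripper_force: 24.9
```

Call:
jog_arm(plan="0 0 0 0 0.2 0 255;0 0 0 0 0.1 0 255;0 0 0 0 0 0 255")

```text
time_s: 6.33
position: [0.5257, -0.0583, 0.1113]
tool_rot: [[-1.0, 0.013, 0.0], [0.013, 1.0, -0.005], [-0.0, -0.005, -1.0]]
ft_force: [-1.2, -15.7, -3.5]
grip_width: 0.0266
gripper_force: 25.2
```

Call:
jog_arm(plan="0 0 0 0 0.2 0 255;0 0 0 0 0 0 255;0 0 0 0 0 0 255")

```text
time_s: 6.58
position: [0.5259, -0.0579, 0.1114]
tool_rot: [[-1.0, 0.014, 0.001], [0.014, 1.0, -0.008], [-0.001, -0.008, -1.0]]
ft_force: [-2.6, -23.4, -5.3]
grip_width: 0.0261
gripper_force: 25.8
```

Call:
jog_arm(plan="0 0 0 -0.5 -0.1 0.02 255;0 0 0 -0.48 0 0.04 255;0 0 0 -0.96 0 0.19 255;0 0 0 -0.93 0 0.32 255;0 0 0 0 0 0 255")

```text
time_s: 7.0
position: [0.5557, -0.0587, 0.1055]
tool_rot: [[-1.0, 0.014, 0.001], [0.014, 1.0, -0.006], [-0.002, -0.006, -1.0]]
ft_force: [-0.1, -17.3, -1.1]
grip_width: 0.0263
gripper_force: 25.5
```

Moved freely into the cross slot.

Call:
jog_arm(plan="0 0 0 -0.88 0 0.44 255;0 0 0 -0.82 0 0.55 255;0 0 0 -0.74 0 0.65 255;0 0 0 -0.65 0 0.74 255;0 0 0 0 0 0 255")

```text
time_s: 7.42
position: [0.5869, -0.0592, 0.0816]
tool_rot: [[-1.0, 0.014, 0.003], [0.014, 1.0, -0.006], [-0.003, -0.006, -1.0]]
ft_force: [1.3, -17.7, 0.3]
grip_width: 0.0266
gripper_force: 26.0
```

Call:
jog_arm(plan="0 0 0 -0.54 0 0.82 255;0 0 0 -0.43 0 0.88 255;0 0 0 -0.31 0 0.93 255;0 0 0 0 0 0 255;0 0 0 0 0 0 255")

```text
time_s: 7.83
position: [0.5994, -0.0595, 0.0559]
tool_rot: [[-1.0, 0.014, 0.003], [0.014, 1.0, -0.006], [-0.003, -0.006, -1.0]]
ft_force: [3.0, -17.9, 0.4]
grip_width: 0.0262
gripper_force: 26.6
```

Call:
jog_arm(plan="0 0 0 -0.05 0 0.2 255;0 0 0 -0.05 0 0.2 255;0 0 0 0 0 0 255")

```text
time_s: 8.08
position: [0.6003, -0.0595, 0.0523]
tool_rot: [[-1.0, 0.014, 0.004], [0.014, 1.0, -0.006], [-0.004, -0.006, -1.0]]
ft_force: [1.7, -18.3, 1.7]
grip_width: 0.0266
gripper_force: 26.6
```

Call:
jog_arm(plan="0 0 0 0 0 0.2 255;0 0 0 0 0 0.2 255;0 0 0 0 0 0 255")

```text
time_s: 8.33
position: [0.6008, -0.0596, 0.0502]
tool_rot: [[-1.0, 0.014, 0.006], [0.014, 1.0, -0.007], [-0.006, -0.007, -1.0]]
ft_force: [-2.2, -17.2, 14.2]
grip_width: 0.0266
gripper_force: 27.5
```

Run:
```python
from h import *
im=imaging.get_image("side"); save(im,"s2.png")
a=im["pixels"][160:290,190:320,::-1]; cv2.imwrite("pics/s2c.png",cv2.resize(a,None,fx=4.5,fy=4.5,interpolation=2))
```

```text
(no output)
```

View pics/s2c.png

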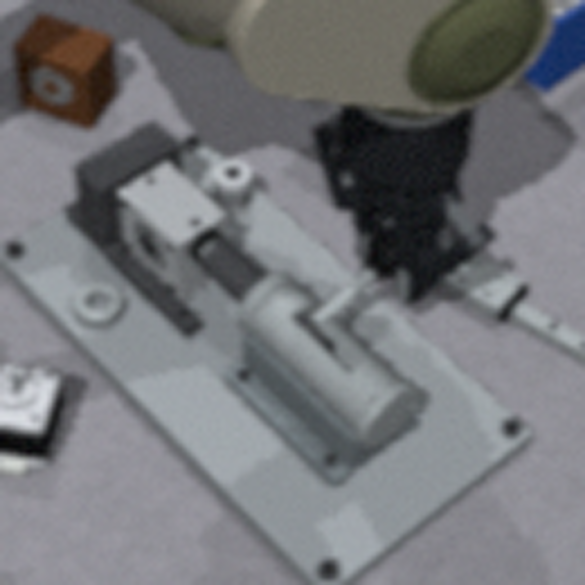

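Call:
jog_arm(plan="0 0 0 0 -0.1 -0.3 255;0 0 0 0 0 0 80;0 0 0 0 0 0 80;0 0 0 0 0 0 80;0 0 0 0 0 0 80;0 0 0 0 0 -2 80;0 0 0 0 0 -3 80;0 0 0 0 0 -4 80;0 0 0 0 0 -4 80;0 0 0 0 0 -3 80")

```text
time_s: 9.22
position: [0.5991, -0.0565, 0.2138]
tool_rot: [[-1.0, 0.013, 0.003], [0.013, 1.0, -0.001], [-0.003, -0.0, -1.0]]
ft_force: [0.7, 0.7, 0.1]
grip_width: 0.0586
gripper_force: 0.0
```

Call:
jog_arm(plan="0 0 0 4 0 0 80;0 0 0 4 0 0 80;0 0 0 4 0 0 80;0 0 0 4 0 0 80;0 0 0 0 0 0 80;0 0 0 0 0 0 80")

```text
time_s: 9.72
position: [0.4375, -0.0542, 0.2109]
tool_rot: [[-1.0, 0.014, 0.0], [0.014, 1.0, 0.0], [-0.0, 0.0, -1.0]]
ft_force: [0.6, -0.2, 1.0]
grip_width: 0.0588
gripper_force: 0.0
```

Run:
```python
from h import *
from scipy.optimize import least_squares
np.set_printoptions(precision=4,suppress=True)
for c in ("side","wrist"):
    im=imaging.get_image(c); save(im,c+"3.png"); P=cloud(im); g=im["pixels"].max(-1)<60
    k=P[g&(P[...,2]>.07)&(P[...,2]<.11)&(abs(P[...,0]-.598)<.025)&(abs(P[...,1]+.059)<.025)]; print(c,len(k))
    if len(k)>20: print(least_squares(lambda p:np.linalg.norm(k-p,axis=1)-.014,k.mean(0)-[0,0,.007],loss="soft_l1",f_scale=.002).x)
    if c=="side": cv2.imwrite("pics/s3c.png",cv2.resize(im["pixels"][160:290,190:320,::-1],None,fx=4.5,fy=4.5,interpolation=2))
```

```text
side 65
[ 0.5977 -0.0631  0.0824]
wrist 278
[ 0.5948 -0.06    0.0813]
```

View pics/s3c.png

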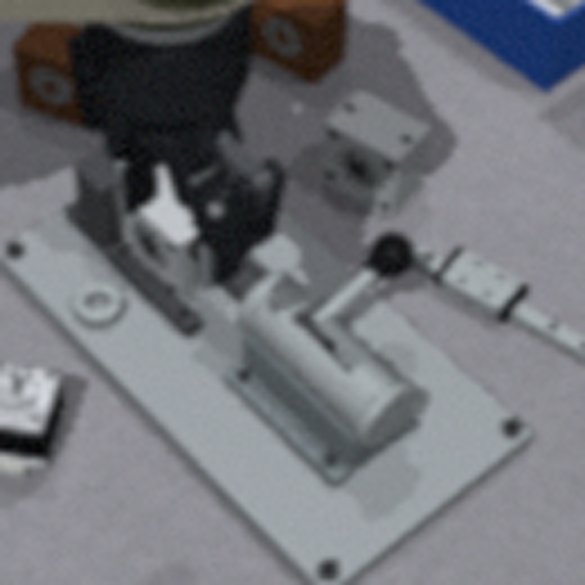

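The ball sits at crop (390,255), about (0.596, -0.061, 0.082). That matches the predicted locked position of (0.597, -0.059, 0.082), and the robot is clear of everything.

```bash
python3 -c "
from rig import job; print(job.close_job())"
```

```text
the job is handed in; nothing more can be done
None
```

The plunger was pushed to its hard end and the handle swung over to the end of the cross slot, with the ball measured within about 3 mm of its locked position; the job is handed in, at about 10 s on the robot's clock.

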